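# Put the stone away and draw the glass shut

## Robot

A 6-joint arm with a two-finger parallel gripper is mounted at the origin on a cart in front of the work surface, level with it; the furniture and walls round the work are solid. World frame = base frame: x ahead of the robot, y to its left, z up, the work surface at z = 0. Lengths are in m, angles in rad, forces in N, time in s.
With the tool pointing down it reaches from about 0.375 to 0.925 m from the base axis. Payload 5.7 kg.
Tool frame: the origin (TCP) lies midway between the tips of the shut fingers; the grasp point (between the pads) lies 19 mm behind it; y points along the fingers, x is the direction in which the jaws open and shut, and the axes are right-handed (so a half turn about y gives the same grasp; the last joint's range is limited). The gripper opens to 85 mm and grips with 20 to 120 N. Pads are 22 mm wide; open, the fingers measure 114 mm over their backs; the gripper's body (76 mm by 85 mm) begins 54 mm behind the grasp point. The pads swing forward as they close: fully open they stand 13 mm farther back than shut.
Start: joints at [1.135, 0.359, 1.51, -0, 1.272, -0.115], TCP at [0.189, 0.569, 0.231] pointing down, gripper open.
Joint ranges: [-2.97, 2.97], [-1.01, 2.36], [0.21, 2.38], [-0.96, 4.11], [0.2, 2.71], [-2.98, 2.98]. Speed limits (rad/s): [2.39, 2.39, 3.14, 3.14, 3.14, 3.14].

## Interface

Orientations are given as a rotation vector (axis times angle).
In Python, from cell import robot, imaging, order gives the robot as it stands.
- The arm moves only by the shell command python3 -m pendant 'ROWS' [FORCE]. ROWS is JSON, a list of rows, each a list of 5 numbers: the shift along the tool's x, y, z in mm, then the turn about the tool's y in degrees, then the closure, from -1 (fully open) to 1 (shut). A call has exactly 10 rows; each row shifts and turns the commanded pose from where the row before left it, along the tool's axes as they then stand; what a row does not reach is not made up. A row lasts 1/10 s, in which the tool goes at most 50 mm and 8.59 degrees, less where a joint would pass 70% of its speed; a pose out of reach is approached as far as the arm can. A call with a gripper value outside its range is refused whole. The fingers move at their own pace and stop on an object; FORCE is the grip in N (left out, the last holds). Time passes only in rows, so rows that do not move let the fingers close, or fill a call up. It gives the time, the measured TCP pose, the force and the opening at its end, in the units of the state.
- robot.get_state(): the state, without advancing time (a new reading comes with each control period).
- imaging.snapshot(name): name is "scene" or "top"; returns a dict with "frame" (420x560x3 uint8, blue, green, red), "fx", "fy", "cx", "cy" (pixels), "eye" and "attitude" of the camera in the world. Camera axes: x right, y down, z forward; pixel columns grow to the right and rows downward; lengths in m; the calibration is good to about 2 mm. A picture is of the moment at which its call begins. There is no depth.
- order.finish_job(): hands the job in, once; it reports no verdict.
The state is a dict: "clock": time; "joint_positions": joint angles; "dq": joint speeds; "tau": joint torques, N m; "position": TCP position; "ee_rot": TCP orientation; "force": force on the tool from outside, world axes, zero at the start; "ft_torque": the same for the moment, N m; "grip_width": finger opening in m.
Only numpy, scipy, OpenCV 4.12 (cv2) and the standard library are available. Lean on these libraries where they do the work, as an engineer would, in place of code of your own. Each camera call takes 0.05 s, during which the arm holds its last target. There are 200 camera calls.

## Task

Lay the dark brown lump of amber in the open front compartment of the wooden specimen case, then close it: press lightly on the bare glass pane and draw it toward you until it is fully home under the two brass springs, tight against the front stop. The glass is thin: never bear on it with more than about 25 N. Leave the cream and the orange lump where they lie.

Things in the scene. Friction and masses are not known exactly. Their poses are not given: they have to be found in the camera images.
- case: wooden specimen case, 250 x 116 x 48 mm, fixed on the table. Origin: centre of its underside; x runs from its front (x = -125 mm, toward the robot) to its back, y across, z up. Side walls 13 mm thick, tops 48 mm high, front rail 40 mm high. From x = +25 mm back a fixed wooden deck, top 48 mm, covers it; the glass pane slides back under this deck
- case_stop (a point): middle of the front stop, at pane-top level (40 mm up), where the closed pane's front edge bears; axes as the case's. Two brass leaf springs, tops 47 mm up, 13 mm wide, stand 33 mm to its left and right and reach 16 mm back (+x) from it. Over its last 15 mm the pane's edge lifts their rolled tips and must be drawn in under them against 2 to 4 N (pressing too lightly, the finger slips there)
- compartment (a point): middle of the felt floor of the case's front compartment, 7 mm above the table; axes as the case's. The compartment is 62 mm long (x), 90 mm wide (y) and 29 mm deep from floor to glass; it reaches from 27 mm in front of this point to 35 mm behind it. At the start the glass leaves its front 52 mm or more open
- pane_centre (a point): centre of the upper face of the loose pale green glass pane, 150 x 99 x 4 mm, 0.15 to 0.3 kg, no handle; axes as the case's. Upper face about 40 mm above the table, 8 mm below the wooden lips beside it and the deck. It lies on waxed runners (friction 0.11 to 0.19) in two side grooves, 1.5 mm play at the sides and above; a fingertip grips it better (0.3 and up). Gives up to 1 mm under load
- pane_front (a point): middle of the pane's front upper edge, 75 mm in front of pane_centre, axes as the case's; at the start 60 to 72 mm behind case_stop (+x). Then at least 68 mm of glass shows between this edge and the deck, 90 mm wide between the lips
- brown_centre (a point): centre, half-way up, of the dark brown lump of amber to put away: 20 x 33 x 17 mm (x, y, z of its own axes), 30 g, loose on the table, easiest taken across its 20 mm side (x). On the way mind the grey motor, 70 mm thick, that hangs from 0.60 down to 0.39 m above the table about 0.32 m ahead of the robot and 0.17 m to its left, and its pole another 0.1 m to the left
- cream_amber: cream-white lump of amber, 24 x 29 x 14 mm, loose on the table, to be left alone; origin at the centre of its underside
- orange_amber: bright orange flat lump of amber, 24 x 33 x 7 mm, loose on the table, to be left alone; origin at the centre of its underside
Things that resemble listed ones, but are neither listed nor needed, are in the scene too. What is shaped like the part that bears brown_centre but purple or red is not meant.

How it is judged:
On the way:
1. the dark brown lump lies in the front compartment, let go, while the glass is still open (x of brown_centre in the frame of case between -0.107 and -0.045 m and y of brown_centre in the frame of case between -0.045 and 0.045 m and z of brown_centre in the frame of case below 0.03 m and contact force between the fingers and brown_amber below 0.05 N and x of pane_front in the frame of case above -0.085 m), for 0.2 s.
At the end, for the whole second after the job is handed in: The pane's front edge is within 2.5 mm of the stop, the pane flat under the springs and at rest; the dark brown lump lies in the front compartment under the glass; all is released (x of pane_front in the frame of case below -0.1125 m and z of pane_front in the frame of case below 0.042 m and linear speed of pane below 0.01 m/s and x of brown_centre in the frame of case between -0.107 and -0.045 m and y of brown_centre in the frame of case between -0.045 and 0.045 m and z of brown_centre in the frame of case below 0.03 m); the robot touches nothing.
It fails at once if the glass pane is loaded with more than 30 N by the fingers or any part of the arm (contact force between any of the fingers, the arm and pane above 30 N).
It fails at once if the cream or the orange lump is moved more than 15 mm (distance of any of cream_amber, orange_amber from where it was at the start of the episode above 0.015 m).
It also fails if it takes over 72 s, if anything falls off the work surface, if the arm or the gripper's body presses on something with over 40 N, if the wrist force passes 120 N, or if a joint passes its speed limit or range.

## Working session

There is one attempt and no reset: what is moved stays moved. The work goes in short steps, Python scripts to look and compute and a shell command to move; the robot and the scene stay as the last step left them, time stands still between calls to the robot, and variables do not carry over. Pictures are saved under pics/ and viewed, about 8 in all and at most 12, crops included, and the job is handed in when it is done.

```bash
mkdir -p pics; ls; python3 - <<'E'
from cell import robot, imaging
import cv2
for n in("scene","top"):
    s=imaging.snapshot(n); cv2.imwrite(f"pics/{n}0.png",s["frame"]); print(n,s["fx"],s["fy"],s["cx"],s["cy"],s["eye"],s["attitude"])
print(robot.get_state())
E
```

```text
pics
scene 524.1472595917174 524.1472595917174 279.7699749638207 205.7793256206931 [0.85561415 0.45181576 0.49351587] [-0.69723725 -2.43350031  1.39302168]
top 541.681702016167 541.681702016167 285.25830829533436 210.22606193794644 [ 0.35238525 -0.20499096  0.88470649] [-2.13741471  2.10921315 -0.17523173]
{'clock': 0.1, 'joint_positions': array([ 1.13491026e+00,  3.59422685e-01,  1.51134033e+00,  2.39817571e-06,
        1.27250309e+00, -1.15086462e-01]), 'dq': array([-0.00140494, -0.00118487, -0.00365339, -0.0009593 ,  0.000426  ,
       -0.00014019]), 'tau': array([-1.90199571e-03, -5.28653347e+01, -2.79349029e+01, -4.91143455e-04,
        5.02810508e-03,  3.42474311e-05]), 'position': array([0.18892993, 0.56882353, 0.23053763]), 'ee_rot': array([-1.34489212, -0.96861603,  0.97103886]), 'force': array([1.33880569, 0.75832959, 0.37249284]), 'ft_torque': array([ 0.02224489, -0.02873351, -0.01928855]), 'grip_width': 0.08542727636196797}
```

View pics/top0.png

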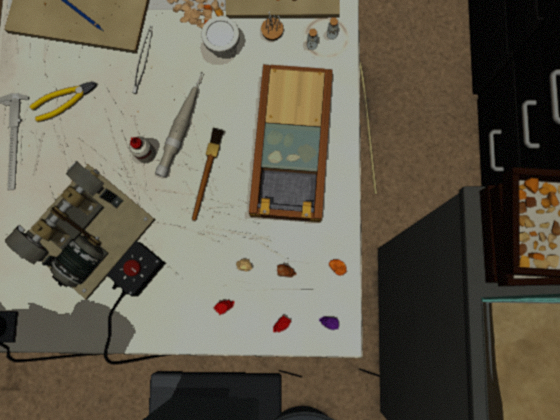

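View pics/scene0.png

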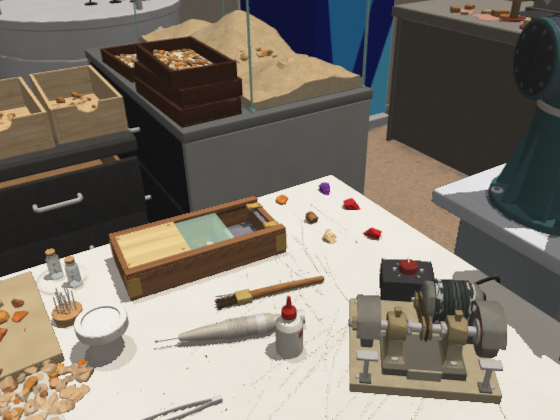

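```bash
cat > h.py <<'E'
import numpy as np, cv2
from scipy.spatial.transform import Rotation as R
C={'scene':(524.14726,279.76997,205.77933,np.array([0.85561415,0.45181576,0.49351587]),R.from_rotvec([-0.69723725,-2.43350031,1.39302168]).as_matrix()),
'top':(541.6817,285.258308,210.22606,np.array([0.35238525,-0.20499096,0.88470649]),R.from_rotvec([-2.13741471,2.10921315,-0.17523173]).as_matrix())}
def proj(n,p):
    f,cx,cy,e,A=C[n]; c=(np.atleast_2d(p)-e)@A
    return np.c_[f*c[:,0]/c[:,2]+cx,f*c[:,1]/c[:,2]+cy]
def ray(n,u,v):
    f,cx,cy,e,A=C[n]; return A@np.array([(u-cx)/f,(v-cy)/f,1.])
def plane(n,u,v,z):
    e=C[n][3]; d=ray(n,u,v); return e+d*(z-e[2])/d[2]
E
python3 - <<'E'
from h import *
print(C['scene'][4][:,2],C['top'][4][:,2])
for p in [(0,0,0),(.32,.17,.5),(.32,.27,0),(.32,.27,.6),(.189,.569,.231)]: print(p,proj('scene',[p]).round(),proj('top',[p]).round())
print(plane('top',286,270,.008),plane('scene',312,217,.008))
t=cv2.imread('pics/top0.png');s=cv2.imread('pics/scene0.png')
M=np.zeros((598,800,3),np.uint8)
rs=lambda im,k:cv2.resize(im,None,fx=k,fy=k,interpolation=cv2.INTER_CUBIC)
a=rs(t[57:232,240:340],3.4);M[:a.shape[0],:a.shape[1]]=a
b=rs(t[252:285,230:353],3.6);M[:b.shape[0],345:345+b.shape[1]]=b
c=rs(s[195:290,105:290],2.4);M[130:130+c.shape[0],345:345+c.shape[1]]=c
d=rs(s[185:250,265:390],3.5);M[365:365+d.shape[0],345:345+d.shape[1]]=d
cv2.imwrite('pics/m1.png',M)
E
```

```text
[-0.43916369 -0.73903422 -0.51084604] [ 0.17582237  0.01331654 -0.98433184]
(0, 0, 0) [[555. 201.]] [[152. 544.]]
(0.32, 0.17, 0.5) [[ 650. -123.]] [[-247.  346.]]
(0.32, 0.27, 0) [[593. 371.]] [[ -4. 323.]]
(0.32, 0.27, 0.6) [[ 880. -325.]] [[-625.  357.]]
(0.189, 0.569, 0.231) [[1258.  343.]] [[-381.  441.]]
[ 0.41109936 -0.19572203  0.008     ] [ 0.41104337 -0.18700223  0.008     ]
```

View pics/m1.png

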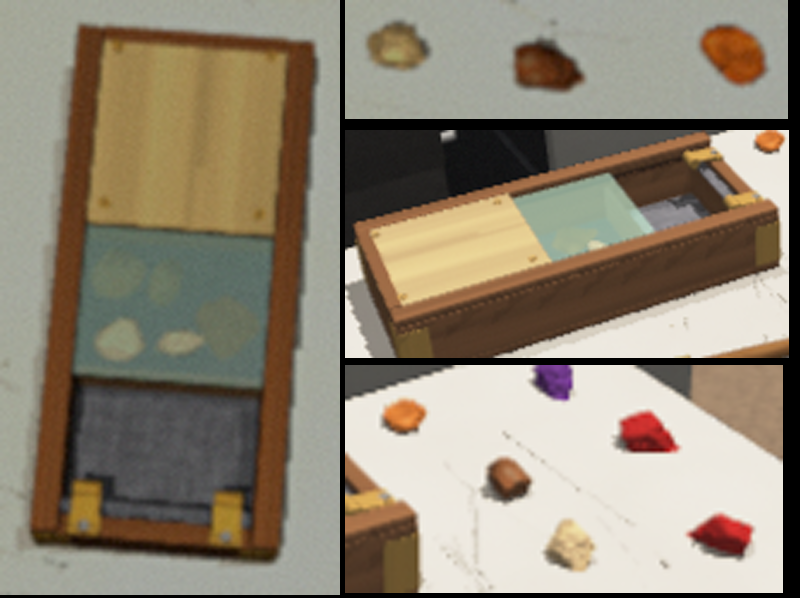

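```bash
python3 - <<'E'
from h import *
from scipy.optimize import least_squares
s=lambda u,v:((u)/3.4+240-.35,v/3.4+57-.35)
px=np.array([s(80,27),s(314,45),s(276,548),s(35,530),s(88,224),s(272,236)])
cp=np.array([[.125,.058,.048],[.125,-.058,.048],[-.125,-.058,.048],[-.125,.058,.048],[.025,.045,.048],[.025,-.045,.048]])
def T(p,q): 
    c,sn=np.cos(p[2]),np.sin(p[2]); return np.c_[p[0]+c*q[:,0]-sn*q[:,1],p[1]+sn*q[:,0]+c*q[:,1],q[:,2]]
r=least_squares(lambda p:(proj('top',T(p,cp))-px).ravel(),[.6,-.2,0]); p=r.x
print('case',p,'deg',np.degrees(p[2]),r.fun.reshape(-1,2).round(1).tolist())
for e in [s(77,377),s(262,390)]:
    w=plane('top',*e,.040)[:2]-p[:2]; c,sn=np.cos(p[2]),np.sin(p[2]); print('pane edge in case',c*w[0]+sn*w[1],-sn*w[0]+c*w[1])
for n,q in [('compartment',(-.08,0,.007)),('case_stop',(-.115,0,.04)),('press',(-.015,0,.04))]: print(n,T(p,np.array([q])))
# scene prediction of case corners
print('scene corners',proj('scene',T(p,cp)).round().tolist())
# brown segmentation
t=cv2.imread('pics/top0.png'); roi=t[255:285,270:305].astype(int)
m=((roi[:,:,0]<75)&(roi.sum(2)<260)).astype(np.uint8)
k=cv2.connectedComponentsWithStats(m); i=1+np.argmax(k[2][1:,4]); m=(k[1]==i)
v,u=np.nonzero(m); w=np.array([plane('top',a+270,b+255,.0085)[:2] for a,b in zip(u,v)])
print('brown',len(u),u.mean()+270,v.mean()+255,w.mean(0)); 
(c,sz,an)=cv2.minAreaRect((w*1000).astype(np.float32)); print('rect',c,sz,an)
E_,V=np.linalg.eigh(np.cov(w.T)); print('PCA',np.sqrt(E_)*4,'long axis',V[:,1],np.degrees(np.arctan2(V[1,1],V[0,1])))
# triangulate
a,b=C['top'][3],C['scene'][3]; d1,d2=ray('top',u.mean()+270,v.mean()+255),ray('scene',311.6,217.9)
x=np.linalg.lstsq(np.c_[d1,-d2],b-a,rcond=None)[0]; print(a+d1*x[0],b+d2*x[1])
print(R.from_rotvec([-1.34489212,-0.96861603,0.97103886]).as_matrix().round(3))
E
python3 -m pendant '[[0,-25,0,0,-1],[0,-25,0,0,-1],[0,-25,0,0,-1],[0,-25,0,0,-1],[0,-25,0,0,-1],[0,-25,0,0,-1],[0,-25,0,0,-1],[0,-25,0,0,-1],[0,-25,0,0,-1],[0,-25,0,0,-1]]' 40
python3 -c "
from cell import robot; s=robot.get_state(); print(s['joint_positions'],s['position'])"
```

```text
case [ 0.61781918 -0.20204532 -0.06643118] deg -3.806225960364029 [[-0.8, -0.6], [0.6, -0.9], [1.4, 0.8], [-1.6, 0.3], [-0.6, -0.2], [0.9, 0.4]]
pane edge in case -0.04826706624022719 0.04328047592867469
pane edge in case -0.047773644091079974 -0.04432321060536037
compartment [[ 0.53799564 -0.19673474  0.007     ]]
case_stop [[ 0.50307284 -0.19441135  0.04      ]]
press [[ 0.60285227 -0.20104959  0.04      ]]
scene corners [[125.0, 274.0], [108.0, 233.0], [254.0, 194.0], [285.0, 226.0], [191.0, 249.0], [173.0, 220.0]]
brown 186 285.3494623655914 270.2258064516129 [ 0.41069539 -0.19468115]
rect (411.8907775878906, -195.69874572753906) (20.877588272094727, 29.02133560180664) 0.7814348936080933
PCA [0.02038716 0.03101858] long axis [0.33592438 0.94188896] 70.37124134961999
[ 0.41109013 -0.1946133   0.00247559] [ 0.40810811 -0.19241033  0.00230308]
[[ 0.315 -0.001 -0.949]
 [ 0.949 -0.002  0.315]
 [-0.002 -1.     0.   ]]
clock: 1.1
position: [0.1891, 0.5691, 0.4818]
ee_rot: [-1.345, -0.969, 0.971]
force: [-1.0, 0.2, -0.2]
grip_width: 0.0853
[ 1.13489810e+00  2.45051236e-01  1.08341162e+00  2.20891186e-05
  1.81423026e+00 -1.15092394e-01] [0.18905541 0.56909268 0.48177233]
```

```bash

python3 -m pendant '[[0,-16,0,0,-1],[0,-16,0,0,-1],[0,-16,0,0,-1],[0,-16,0,0,-1],[0,-16,0,0,-1],[0,-16,0,0,-1],[0,-16,0,0,-1],[0,-16,0,0,-1],[0,-16,0,0,-1],[0,-16,0,0,-1]]' 40
python3 - <<'E'
import numpy as np
from cell import robot; s=robot.get_state(); print(s['joint_positions'],s['position'],s['force'])
D=[(1.13491026,3.59422685e-01,1.51134033,.18892993,.56882353,.23053763),(1.1348981,.245051236,1.08341162,.18905541,.56909268,.48177233),(*s['joint_positions'][:3],*s['position'])]
A=[];b=[]
for j1,j2,j3,x,y,z in D:
    r=x*np.cos(j1)+y*np.sin(j1); print(r,-x*np.sin(j1)+y*np.cos(j1)); t=j2+j3
    A+=[[1,np.sin(j2),np.sin(t),np.cos(t),0],[0,np.cos(j2),np.cos(t),-np.sin(t),1]];b+=[r,z]
q,res,rk,sv=np.linalg.lstsq(np.array(A),np.array(b),rcond=None); print('a,L1,p,q,H',q,sv,np.array(A)@q-b)
E
```

```text
clock: 2.1
position: [0.1892, 0.5693, 0.6414]
ee_rot: [-1.345, -0.969, 0.971]
force: [0.2, -0.5, 0.3]
grip_width: 0.0854
[ 1.13489740e+00  2.97949137e-01  6.46119849e-01 -8.20896738e-06
  2.19868509e+00 -1.15092523e-01] [0.18917522 0.56932412 0.64140418] [ 0.22575757 -0.49066044  0.33882119]
0.5954052393229039 0.06890085426394416
0.5957013643073884 0.06890798968310269
0.595961700385305 0.06889752405431412
a,L1,p,q,H [-1.66117437e-04  6.09894218e-01  4.33611567e-01  1.12332982e-01
 -1.04930050e-01] [2.95534682 2.40564423 0.51358913 0.46138469 0.04638309] [ 5.22390727e-06  1.02390329e-05 -5.35967406e-06 -2.63560963e-05
  1.35766782e-07  1.61170634e-05]
```

```bash

python3 -m pendant '[[-17.1,0,-43.6,0,-1],[-17.1,0,-43.6,0,-1],[-17.1,0,-43.6,0,-1],[-17.1,0,-43.6,0,-1],[-17.1,0,-43.6,0,-1],[-17.1,0,-43.6,0,-1],[-17.1,0,-43.6,0,-1],[-17.1,0,-43.6,0,-1],[-17.1,0,-43.6,0,-1],[-17.1,0,-43.6,0,-1]]' 40
python3 -c "
from cell import robot; s=robot.get_state(); print(s['joint_positions'])"
```

```text
clock: 3.1
position: [0.5502, 0.2681, 0.6409]
ee_rot: [-1.344, -0.969, 0.97]
force: [0.4, 1.9, 0.3]
grip_width: 0.0856
[ 3.40624757e-01  3.21366164e-01  6.13452252e-01  1.30007451e-07
  2.20759949e+00 -9.09372431e-01]
```

```bash

python3 -m pendant '[[-40.8,0,-10.4,0,-1],[-40.8,0,-10.4,0,-1],[-40.8,0,-10.4,0,-1],[-40.8,0,-10.4,0,-1],[-40.8,0,-10.4,0,-1],[-40.8,0,-10.4,0,-1],[-40.8,0,-10.4,0,-1],[-40.8,0,-10.4,0,-1],[-40.8,0,-10.4,0,-1],[-40.8,0,-10.4,0,-1]]' 40
python3 -m pendant '[[0,0,0,8.56,-0.2],[0,0,0,8.56,-0.2],[0,0,0,8.56,-0.2],[0,0,0,8.56,-0.2],[0,0,0,8.56,-0.2],[0,0,0,8.56,-0.2],[0,0,0,8.56,-0.2],[0,0,0,8.56,-0.2],[0,0,0,8.56,-0.2],[0,0,0,8.56,-0.2]]' 40
cat >> h.py <<'E'
def togo(tx,ty,tz):
    from cell import robot
    s=robot.get_state(); A=R.from_rotvec(s['ee_rot']).as_matrix()
    print('pos',s['position'].round(4),'heading',np.degrees(np.arctan2(A[1,0],A[0,0])).round(2),'F',s['force'].round(1),'w',s['grip_width'].round(4),'t',round(s['clock'],2))
    print('tool shift mm',(A.T@(np.array([tx,ty,tz])-s['position'])*1000).round(1))
E
python3 -c "
from h import *; togo(.41,-.195,.15)"
```

```text
clock: 4.1
position: [0.5186, -0.1519, 0.641]
ee_rot: [-1.343, -0.969, 0.97]
force: [0.7, 0.2, -0.8]
grip_width: 0.0852
clock: 5.1
position: [0.519, -0.1503, 0.6408]
ee_rot: [-1.562, 0.197, -0.196]
force: [-0.1, -0.3, -0.1]
grip_width: 0.0512Traceback (most recent call last):
  File "<string>", line 2, in <module>
    from h import *; togo(.41,-.195,.15)
                     ~~~~^^^^^^^^^^^^^^^
  File "h.py", line 15, in togo
    print('pos',s['position'].round(4),'heading',np.degrees(np.arctan2(A[1,0],A[0,0])).round(2),'F',s['force'].round(1),'w',s['grip_width'].round(4),'t',round(s['clock'],2))
                                                                                                                            ^^^^^^^^^^^^^^^^^^^^^
AttributeError: 'float' object has no attribute 'round'
```

```bash
sed -i "s/s\['grip_width'\].round(4)/round(s['grip_width'],4)/" h.py
python3 -m pendant '[[-9.5,48,-7,0,-0.2],[-9.5,48,-7,0,-0.2],[-9.5,48,-7,0,-0.2],[-9.5,48,-7,0,-0.2],[-9.5,48,-7,0,-0.2],[-9.5,48,-7,0,-0.2],[-9.5,48,-7,0,-0.2],[-9.5,48,-7,0,-0.2],[-9.5,48,-7,0,-0.2],[-9.5,48,-7,0,-0.2]]' 40
python3 - <<'E'
from h import *; from cell import imaging
togo(.41,-.195,.003)
t=imaging.snapshot('top')['frame'];s=imaging.snapshot('scene')['frame']
a=cv2.resize(t[200:340,200:380],None,fx=2.2,fy=2.2,interpolation=3);b=cv2.resize(s[110:260,230:420],None,fx=2.1,fy=2.1,interpolation=3)
M=np.zeros((320,800,3),np.uint8);M[:a.shape[0],:a.shape[1]]=a;M[:b.shape[0],400:400+b.shape[1]]=b[:320];cv2.imwrite('pics/m2.png',M)
E
```

```text
clock: 6.1
position: [0.4092, -0.1952, 0.1597]
ee_rot: [-1.563, 0.191, -0.192]
force: [0.6, -0.9, -0.5]
grip_width: 0.051
pos [ 0.4092 -0.1952  0.1597] heading -13.98 F [ 0.6 -0.9 -0.5] w 0.051 t 6.1
tool shift mm [  0.7 156.7   0.5]
```

View pics/m2.png

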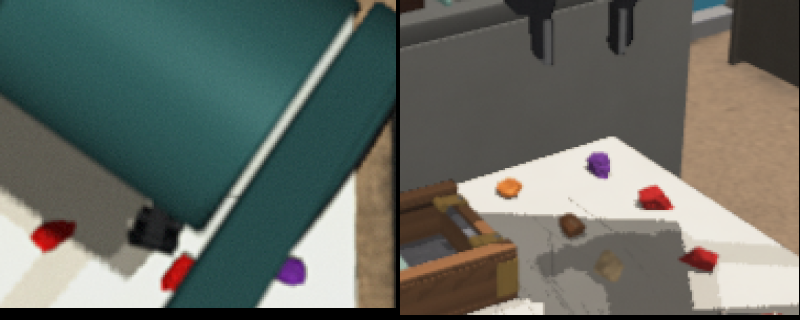

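Top view is covered by the arm; the scene view shows the open fingers above and the brown lump clear at crop (571,225). Descending and gripping.

```bash

python3 -m pendant '[[0.7,24,0.5,0,-0.2],[0,24,0,0,-0.2],[0,24,0,0,-0.2],[0,24,0,0,-0.2],[0,20,0,0,-0.2],[0,16,0,0,-0.2],[0,12,0,0,-0.2],[0,8,0,0,-0.2],[0,3.5,0,0,-0.2],[0,0,0,0,-0.2]]' 30
python3 - <<'E'
from h import *; from cell import imaging
togo(.41,-.195,.003)
s=imaging.snapshot('scene')['frame']
cv2.imwrite('pics/m3.png',cv2.resize(s[130:260,240:400],None,fx=4,fy=4,interpolation=3))
E
```

```text
clock: 7.2
position: [0.4117, -0.1955, 0.0063]
ee_rot: [-1.563, 0.191, -0.192]
force: [-0.5, -0.1, -0.5]
grip_width: 0.0513
pos [ 0.4117 -0.1955  0.0063] heading -13.97 F [-0.5 -0.1 -0.5] w 0.0513 t 7.2
tool shift mm [-1.7  3.3  0.1]
```

View pics/m3.png

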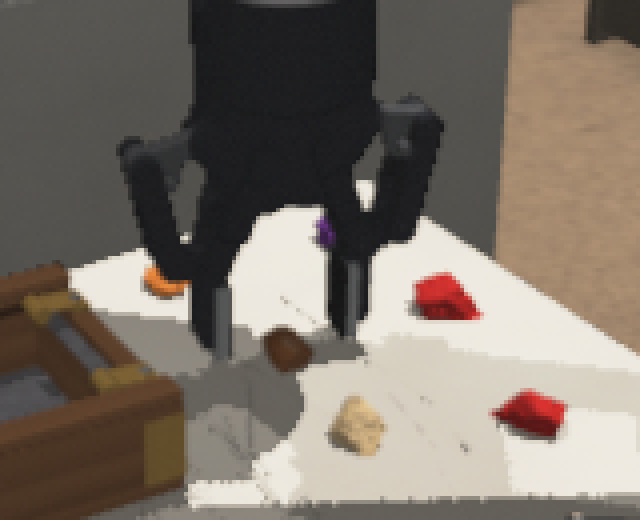

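The lump sits between the fingertips (crop 288,349; tips at 220,358 and 347,338), so I close.

```bash

python3 -m pendant '[[0,1.5,0,0,-0.2],[0,1.5,0,0,-0.2],[0,0,0,0,0.1],[0,0,0,0,0.3],[0,0,0,0,0.5],[0,0,0,0,0.7],[0,0,0,0,1],[0,0,0,0,1],[0,0,0,0,1],[0,0,0,0,1]]' 30
python3 -m pendant '[[0,0,0,0,1],[0,0,0,0,1],[0,-5,0,0,1],[0,-10,0,0,1],[0,-15,0,0,1],[0,-20,0,0,1],[0,-20,0,0,1],[0,-20,0,0,1],[0,-10,0,0,1],[0,0,0,0,1]]' 30
python3 - <<'E'
from h import *; from cell import imaging
togo(.538,-.1967,.1)
s=imaging.snapshot('scene')['frame']
cv2.imwrite('pics/m4.png',cv2.resize(s[90:260,220:400],None,fx=3,fy=3,interpolation=3))
E
```

```text
clock: 8.25
position: [0.4107, -0.1951, 0.003]
ee_rot: [-1.562, 0.192, -0.191]
force: [-0.8, -0.1, 6.1]
grip_width: 0.0179
clock: 9.25
position: [0.4118, -0.1957, 0.1044]
ee_rot: [-1.564, 0.189, -0.194]
force: [-0.2, 0.4, -0.1]
grip_width: 0.0179
pos [ 0.4118 -0.1957  0.1044] heading -13.98 F [-0.2  0.4 -0.1] w 0.0179 t 9.25
tool shift mm [122.7   4.7  29.5]
```

View pics/m4.png

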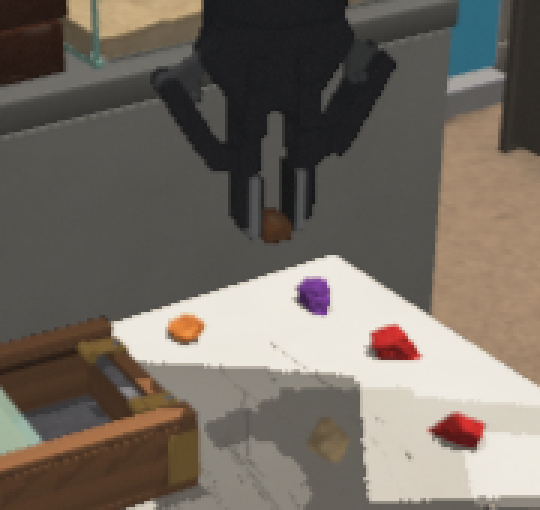

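```bash

python3 -m pendant '[[0,0,0,7.98,1],[0,0,0,7.98,1],[0,0,0,7.98,1],[0,0,0,7.98,1],[0,0,0,7.98,1],[0,0,0,7.98,1],[0,0,0,7.98,1],[0,0,0,7.98,1],[0,0,0,7.98,1],[0,0,0,7.98,1]]' 30
python3 -c "
from h import *; togo(.54,-.1969,.1)"
```

```text
clock: 10.3
position: [0.41, -0.1945, 0.1016]
ee_rot: [-1.175, 1.264, -1.26]
force: [0.6, 0.4, 0.2]
grip_width: 0.0175
pos [ 0.41   -0.1945  0.1016] heading -94.11 F [0.6 0.4 0.2] w 0.0175 t 10.3
tool shift mm [ -7.    1.4 129.9]
```

```bash

python3 -m pendant '[[-1,0,18,0,1],[-1,0,18,0,1],[-1,0,18,0,1],[-1,0,18,0,1],[-1,0,18,0,1],[-1,0,18,0,1],[-1,4,14,0,1],[0,6,8,0,1],[0,6,0,0,1],[0,0,0,0,1]]' 30
python3 - <<'E'
from h import *; from cell import imaging
togo(.54,-.1969,.012)
s=imaging.snapshot('scene')['frame']
cv2.imwrite('pics/m5.png',cv2.resize(s[110:280,120:320],None,fx=3.4,fy=3.4,interpolation=3))
for q in [(.54,-.1969,.1),(.54,-.1969,.007)]: print((proj('scene',[q])[0]-[120,110])*3.4)
E
```

```text
clock: 11.3
position: [0.5391, -0.1959, 0.0851]
ee_rot: [-1.179, 1.261, -1.255]
force: [-0.1, 0.4, -0.1]
grip_width: 0.018
pos [ 0.5391 -0.1959  0.0851] heading -93.77 F [-0.1  0.4 -0.1] w 0.018 t 11.3
tool shift mm [ 1.  73.1  1.2]
[411.16297834 265.51889828]
[422.00460394 433.19331298]
```

View pics/m5.png

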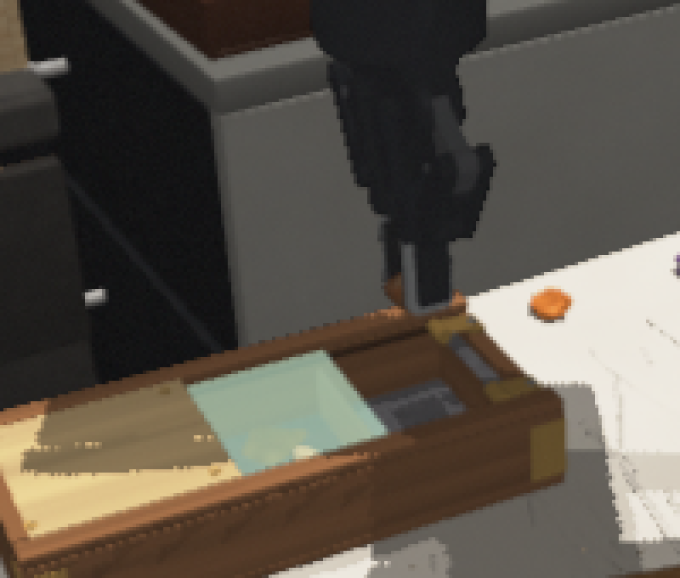

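```bash

python3 -m pendant '[[0,10,0,0,1],[0,12,0,0,1],[0,12,0,0,1],[0,12,0,0,1],[0,10,0,0,1],[0,8,0,0,1],[0,4,0,0,1],[0,2,0,0,1],[0,1,0,0,1],[0,0,0,0,1]]' 30
python3 -c "
from h import *; togo(.54,-.1969,.012)"
```

```text
clock: 12.35
position: [0.5412, -0.1968, 0.0161]
ee_rot: [-1.177, 1.257, -1.258]
force: [0.1, 0.2, -0.5]
grip_width: 0.0176
pos [ 0.5412 -0.1968  0.0161] heading -93.78 F [ 0.1  0.2 -0.5] w 0.0176 t 12.35
tool shift mm [ 0.2  4.1 -1.2]
```

```bash

python3 -m pendant '[[0,1,0,0,1],[0,1,0,0,1],[0,1,0,0,1],[0,0.7,0,0,1],[0,0,0,0,0.5],[0,0,0,0,0.35],[0,0,0,0,0.25],[0,0,0,0,0.2],[0,0,0,0,0.2],[0,0,0,0,0.2]]' 30
python3 -c "
from h import *; togo(.54,-.1969,.1)"
python3 -m pendant '[[0,-3,0,0,0.2],[0,-5,0,0,0.2],[0,-10,0,0,0.2],[0,-15,0,0,0.2],[0,-15,0,0,0.2],[0,-15,0,0,0.2],[0,-10,0,0,0.6],[0,-10,0,0,1],[0,0,0,0,1],[0,0,0,0,1]]' 30
python3 - <<'E'
from h import *; from cell import imaging
togo(.598,-.2007,.046)
s=imaging.snapshot('scene')['frame']
cv2.imwrite('pics/m6.png',cv2.resize(s[110:280,100:320],None,fx=3.4,fy=3.4,interpolation=3))
E
```

```text
clock: 13.35
position: [0.541, -0.1966, 0.0121]
ee_rot: [-1.177, 1.258, -1.258]
force: [0.2, 0.5, -0.1]
grip_width: 0.0345
pos [ 0.541  -0.1966  0.0121] heading -93.78 F [ 0.2  0.5 -0.1] w 0.0345 t 13.35
tool shift mm [  0.3 -87.9  -0.9]
clock: 14.35
position: [0.5409, -0.1966, 0.0952]
ee_rot: [-1.177, 1.257, -1.258]
force: [-0.2, 0.2, -0.4]
grip_width: -0.0
pos [ 0.5409 -0.1966  0.0952] heading -93.78 F [-0.2  0.2 -0.4] w -0.0 t 14.35
tool shift mm [ 0.3 49.2 57.2]
```

View pics/m6.png

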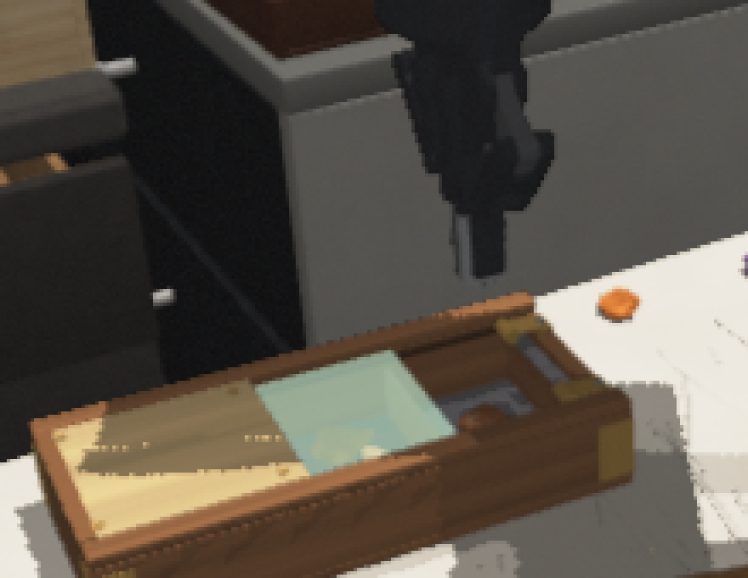

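The brown lump lies on the felt (crop 485,420), the fingers are shut and clear. Moving over the glass.

```bash

python3 -m pendant '[[0,0,10,0,1],[0,0,15,0,1],[0,0,15,0,1],[0,5,10,0,1],[0,10,6,0,1],[0,10,1,0,1],[0,10,0,0,1],[0,8,0,0,1],[0,4,0,0,1],[0,0,0,0,1]]' 30
python3 -c "
from h import *; togo(.598,-.2007,.04)"
```

```text
clock: 15.4
position: [0.5969, -0.2002, 0.0473]
ee_rot: [-1.178, 1.259, -1.257]
force: [-0.4, -0.7, -0.4]
grip_width: 0.0002
pos [ 0.5969 -0.2002  0.0473] heading -93.79 F [-0.4 -0.7 -0.4] w 0.0002 t 15.4
tool shift mm [0.5 7.3 1.2]
```

```bash

python3 -m pendant '[[0,0.5,0,0,1],[0,0.5,0,0,1],[0,0.5,0,0,1],[0,0.5,0,0,1],[0,0.5,0,0,1],[0,0.5,0,0,1],[0,0.5,0,0,1],[0,0.5,0,0,1],[0,0.5,0,0,1],[0,0.5,0,0,1]]' 30
python3 -c "
from h import *; togo(.598,-.2007,.04)"
```

```text
clock: 16.4
position: [0.5978, -0.2004, 0.0431]
ee_rot: [-1.177, 1.258, -1.258]
force: [0.8, 0.1, 0.4]
grip_width: -0.0003
pos [ 0.5978 -0.2004  0.0431] heading -93.78 F [0.8 0.1 0.4] w -0.0003 t 16.4
tool shift mm [0.3 3.1 0.2]
```

```bash

python3 -m pendant '[[0,0.2,0,0,1],[0,0.2,0,0,1],[0,0.2,0,0,1],[0,0.2,0,0,1],[0,0.2,0,0,1],[0,0.2,0,0,1],[0,0.2,0,0,1],[0,0.2,0,0,1],[0,0,0,0,1],[0,0,0,0,1]]' 30
python3 -m pendant '[[0,0.2,0,0,1],[0,0.2,0,0,1],[0,0.2,0,0,1],[0,0.2,0,0,1],[0,0,0,0,1],[0,0,0,0,1],[0,0,0,0,1],[0,0,0,0,1],[0,0,0,0,1],[0,0,0,0,1]]' 30
python3 -c "
from h import *; togo(.598,-.2007,.04)"
```

```text
clock: 17.4
position: [0.5978, -0.2004, 0.0415]
ee_rot: [-1.177, 1.258, -1.258]
force: [-0.5, 0.5, 0.3]
grip_width: 0.0004
clock: 18.4
position: [0.5979, -0.2004, 0.0407]
ee_rot: [-1.177, 1.258, -1.258]
force: [0.6, 0.3, -0.1]
grip_width: 0.0001
pos [ 0.5979 -0.2004  0.0407] heading -93.78 F [ 0.6  0.3 -0.1] w 0.0001 t 18.4
tool shift mm [0.3 0.7 0.2]
```

```bash

python3 -m pendant '[[0,0.2,0,0,1],[0,0.2,0,0,1],[0,0.2,0,0,1],[0,0.2,0,0,1],[0,0,0,0,1],[0,0,0,0,1],[0,0,0,0,1],[0,0,0,0,1],[0,0,0,0,1],[0,0,0,0,1]]' 30
python3 -c "
from h import *; togo(.598,-.2007,.04)"
```

```text
clock: 19.4
position: [0.5978, -0.2004, 0.0401]
ee_rot: [-1.177, 1.258, -1.258]
force: [-1.8, 1.3, 5.8]
grip_width: -0.0001
pos [ 0.5978 -0.2004  0.0401] heading -93.78 F [-1.8  1.3  5.8] w -0.0001 t 19.4
tool shift mm [0.3 0.1 0.2]
```

```bash

python3 -m pendant '[[0,0.2,0,0,1],[0,0.2,0,0,1],[0,0,0,0,1],[0,0,0,0,1],[0,0,0,0,1],[0,0,0,0,1],[0,0,0,0,1],[0,0,0,0,1],[0,0,0,0,1],[0,0,0,0,1]]' 30
python3 -c "
from h import *; togo(.503,-.1944,.04)"
```

```text
clock: 20.4
position: [0.5978, -0.2004, 0.04]
ee_rot: [-1.177, 1.258, -1.258]
force: [-2.3, 1.1, 8.7]
grip_width: 0.0002
pos [ 0.5978 -0.2004  0.04  ] heading -93.78 F [-2.3  1.1  8.7] w 0.0002 t 20.4
tool shift mm [  0.3   0.  -95. ]
```

```bash

python3 -m pendant '[[0,0.3,0,0,1],[0,0.3,0,0,1],[0,0.2,0,0,1],[0,0,-0.5,0,1],[0,0,-1,0,1],[0,0,-2,0,1],[0,0,-2.5,0,1],[0,0,-2.5,0,1],[0,0,-2.5,0,1],[0,0,-2.5,0,1]]' 30
python3 -c "
from h import *; togo(.503,-.1944,.04)"
```

```text
clock: 21.4
position: [0.5872, -0.2006, 0.0401]
ee_rot: [-1.175, 1.252, -1.262]
force: [2.2, 0.8, 7.5]
grip_width: -0.0001
pos [ 0.5872 -0.2006  0.0401] heading -93.79 F [2.2 0.8 7.5] w -0.0001 t 21.4
tool shift mm [ -0.6  -0.4 -84.4]
```

```bash

python3 -m pendant '[[0,0.3,0,0,1],[0,0.3,0,0,1],[0,0,-1,0,1],[0,0,-2,0,1],[0,0,-2,0,1],[0,0,-2,0,1],[0,0,-2,0,1],[0,0,-1,0,1],[0,0,0,0,1],[0,0,0,0,1]]' 30
python3 - <<'E'
from h import *; from cell import imaging
togo(.503,-.1944,.04)
s=imaging.snapshot('scene')['frame']
cv2.imwrite('pics/m7.png',cv2.resize(s[170:270,150:300],None,fx=5,fy=5,interpolation=3))
E
```

```text
clock: 22.4
position: [0.578, -0.2003, 0.04]
ee_rot: [-1.174, 1.251, -1.263]
force: [3.2, -0.2, 11.1]
grip_width: 0.0001
pos [ 0.578  -0.2003  0.04  ] heading -93.79 F [ 3.2 -0.2 11.1] w 0.0001 t 22.4
tool shift mm [ -1.   -0.5 -75.2]
```

View pics/m7.png

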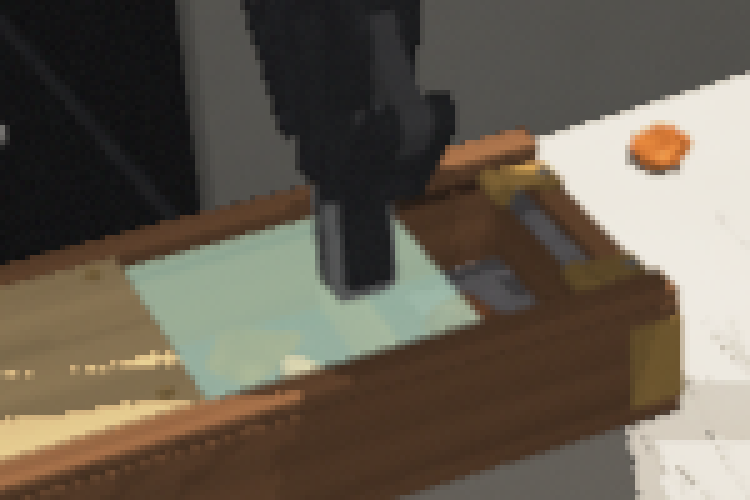

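The pane follows without slip: its near front corner went from scene px (234,238) to (247,234), about 20 mm, the same as the finger travel. Continuing.

```bash

python3 -m pendant '[[-0.2,0.2,-1,0,1],[-0.2,0.2,-2,0,1],[-0.2,0,-3,0,1],[-0.2,0,-3.5,0,1],[-0.2,0,-3.5,0,1],[0,0,-3.5,0,1],[0,0,-3.5,0,1],[0,0,-3,0,1],[0,0,-2,0,1],[0,0,0,0,1]]' 30
python3 -c "
from h import *; togo(.531,-.1963,.04)"
```

```text
clock: 23.45
position: [0.5536, -0.1981, 0.04]
ee_rot: [-1.174, 1.25, -1.264]
force: [2.5, -0.8, 12.3]
grip_width: -0.0
pos [ 0.5536 -0.1981  0.04  ] heading -93.79 F [ 2.5 -0.8 12.3] w -0.0 t 23.45
tool shift mm [ -0.3  -0.2 -22.7]
```

```bash

python3 -m pendant '[[0,0.3,0,0,1],[0,0.3,0,0,1],[0,0.2,-1,0,1],[0,0,-1.5,0,1],[0,0,-1.5,0,1],[0,0,-1.5,0,1],[0,0,-1.5,0,1],[0,0,-1.5,0,1],[0,0,-1.5,0,1],[0,0,0,0,1]]' 30
python3 -c "
from h import *; togo(.531,-.1963,.04)"
```

```text
clock: 24.45
position: [0.5453, -0.198, 0.04]
ee_rot: [-1.172, 1.247, -1.267]
force: [4.9, -0.6, 17.4]
grip_width: 0.0001
pos [ 0.5453 -0.198   0.04  ] heading -93.8 F [ 4.9 -0.6 17.4] w 0.0001 t 24.45
tool shift mm [ -0.8  -0.2 -14.4]
```

```bash

python3 -m pendant '[[-0.3,0.2,0,0,1],[-0.3,0.2,0,0,1],[0,0.1,-1,0,1],[0,0,-1,0,1],[0,0,-1,0,1],[0,0,-1,0,1],[0,0,-1,0,1],[0,0,-1,0,1],[0,0,-1,0,1],[0,0,0,0,1]]' 30
python3 - <<'E'
from h import *; from cell import imaging
togo(.531,-.1963,.04)
s=imaging.snapshot('scene')['frame']
cv2.imwrite('pics/m8.png',cv2.resize(s[170:270,170:300],None,fx=6,fy=6,interpolation=3))
E
```

```text
clock: 25.45
position: [0.54, -0.1977, 0.04]
ee_rot: [-1.171, 1.244, -1.269]
force: [6.8, -0.3, 17.5]
grip_width: 0.0002
pos [ 0.54   -0.1977  0.04  ] heading -93.81 F [ 6.8 -0.3 17.5] w 0.0002 t 25.45
tool shift mm [-0.8 -0.1 -9.1]
```

View pics/m8.png

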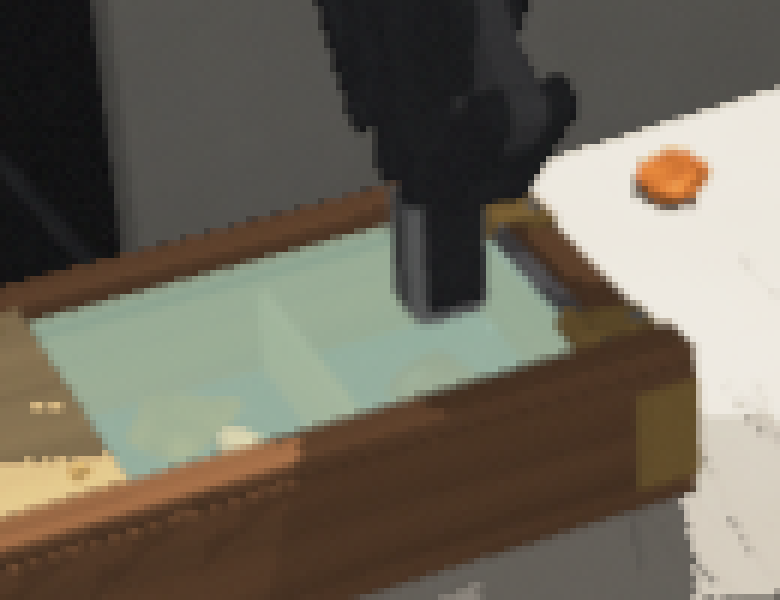

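```bash

python3 -m pendant '[[-0.3,0.2,0,0,1],[-0.2,0.2,0,0,1],[0,0,-1,0,1],[0,0,-1,0,1],[0,0,-1,0,1],[0,0,-1,0,1],[0,0,-1,0,1],[0,0,-1,0,1],[0,0,0,0,1],[0,0,0,0,1]]' 30
python3 -c "
from h import *; togo(.531,-.1963,.04)"
```

```text
clock: 26.5
position: [0.5348, -0.1971, 0.04]
ee_rot: [-1.17, 1.243, -1.27]
force: [7.4, 0.2, 19.4]
grip_width: 0.0001
pos [ 0.5348 -0.1971  0.04  ] heading -93.81 F [ 7.4  0.2 19.4] w 0.0001 t 26.5
tool shift mm [-0.6 -0.1 -3.8]
```

```bash

python3 -m pendant '[[-0.2,0.1,-0.5,0,1],[-0.2,0,-1,0,1],[0,0,-1,0,1],[0,0,-1,0,1],[0,0,-1,0,1],[0,0,-1,0,1],[0,0,-0.5,0,1],[0,0,0,0,1],[0,0,0,0,1],[0,0,0,0,1]]' 30
python3 - <<'E'
from h import *; from cell import imaging
togo(.531,-.1963,.04)
s=imaging.snapshot('scene')['frame']
cv2.imwrite('pics/m9.png',cv2.resize(s[170:270,170:300],None,fx=6,fy=6,interpolation=3))
E
```

```text
clock: 27.5
position: [0.5302, -0.1966, 0.04]
ee_rot: [-1.169, 1.241, -1.272]
force: [10.7, 0.5, 17.6]
grip_width: 0.0
pos [ 0.5302 -0.1966  0.04  ] heading -93.83 F [10.7  0.5 17.6] w 0.0 t 27.5
tool shift mm [-0.4  0.   0.8]
```

View pics/m9.png

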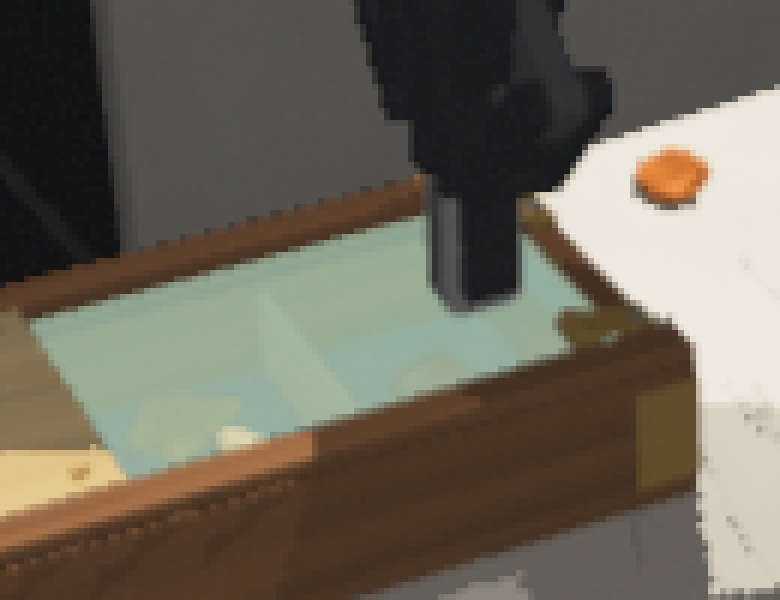

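```bash

python3 -m pendant '[[0,0,-0.5,0,1],[0,0,-0.5,0,1],[0,0,-0.5,0,1],[0,0,-0.5,0,1],[0,0,-0.5,0,1],[0,0,0,0,1],[0,0,0,0,1],[0,0,0,0,1],[0,0,0,0,1],[0,0,0,0,1]]' 30
python3 -c "
from h import *; togo(.531,-.1963,.04)"
```

```text
clock: 28.55
position: [0.5278, -0.1966, 0.04]
ee_rot: [-1.169, 1.241, -1.272]
force: [11.5, -0.5, 17.5]
grip_width: -0.0006
pos [ 0.5278 -0.1966  0.04  ] heading -93.83 F [11.5 -0.5 17.5] w -0.0006 t 28.55
tool shift mm [-0.5  0.1  3.1]
```

The pull force rose to a steady 11.5 N, above what springs plus runners need. That means the pane is on the stop and the finger slips. Lifting off and checking.

```bash

python3 -m pendant '[[0,-0.7,0,0,1],[0,-0.7,0,0,1],[0,-0.7,0,0,1],[0,-1,0,0,1],[0,-3,0,0,1],[0,-10,0,0,1],[0,-20,0,0,1],[0,-30,0,0,1],[0,-30,0,0,1],[0,-20,0,0,1]]' 30
python3 -m pendant '[[0,-20,0,0,1],[0,-20,20,0,1],[0,-20,30,0,1],[0,-20,30,0,1],[0,-20,20,0,1],[0,-10,0,0,1],[0,0,0,0,1],[0,0,0,0,1],[0,0,0,0,1],[0,0,0,0,1]]' 30
python3 - <<'E'
from h import *; from cell import imaging
togo(.531,-.1963,.04)
s=imaging.snapshot('scene')['frame'];t=imaging.snapshot('top')['frame']
M=np.zeros((600,800,3),np.uint8)
M[:600,:]=cv2.resize(s[175:250,210:310],(800,600),interpolation=3); cv2.imwrite('pics/m10.png',M); cv2.imwrite('pics/t10.png',t)
c,sn=np.cos(-.06643),np.sin(-.06643)
def pt(x,y,z): 
    u=proj('scene',[(.61782+c*x-sn*y,-.20205+sn*x+c*y,z)])[0]; return ((u-[210,175])*8+3.5).round()
for x in(-.115,-.112,-.105,-.125): print(x,[pt(x,y,.04).tolist() for y in(.045,0.02,0,-.02,-.045)])
E
```

```text
clock: 29.55
position: [0.518, -0.1925, 0.1541]
ee_rot: [-1.177, 1.257, -1.258]
force: [0.4, -0.2, -0.6]
grip_width: -0.0002
clock: 30.55
position: [0.6165, -0.1989, 0.2609]
ee_rot: [-1.178, 1.26, -1.256]
force: [0.4, 0.1, -0.0]
grip_width: 0.0
pos [ 0.6165 -0.1989  0.2609] heading -93.8 F [ 0.4  0.1 -0. ] w 0.0 t 30.55
tool shift mm [  3.2 221.1 -85. ]
-0.115 [[532.0, 425.0], [475.0, 366.0], [432.0, 321.0], [390.0, 277.0], [340.0, 225.0]]
-0.112 [[518.0, 429.0], [462.0, 370.0], [419.0, 325.0], [377.0, 281.0], [327.0, 228.0]]
-0.105 [[487.0, 439.0], [431.0, 379.0], [388.0, 333.0], [347.0, 289.0], [297.0, 236.0]]
-0.125 [[576.0, 412.0], [519.0, 353.0], [475.0, 308.0], [433.0, 265.0], [382.0, 213.0]]
```

View pics/m10.png

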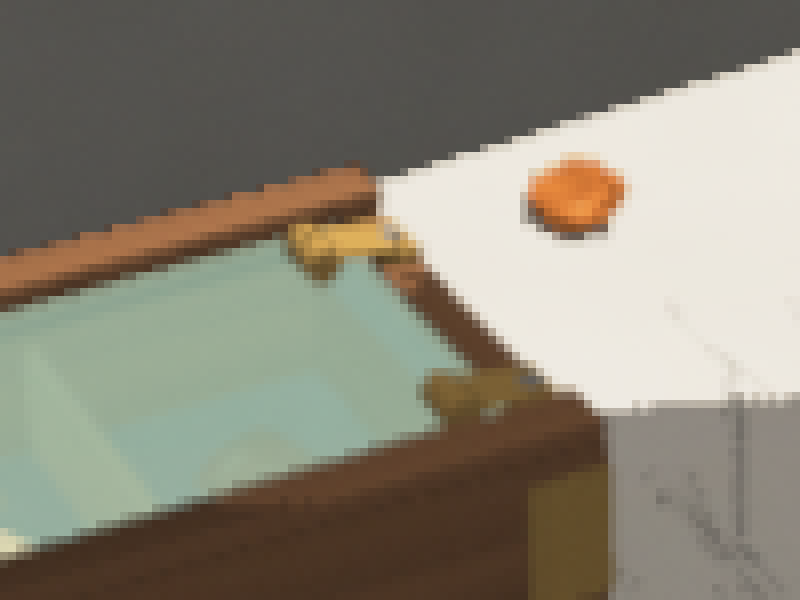

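The glass edge runs from about (380,265) to (475,365). The stop line should pass through (390,277) and (475,366), so the pane is home. The brown lump shows through the glass at (255,455). I'll check its place and the other lumps, then hand in.

```bash
python3 - <<'E'
from h import *
from cell import order
w=plane('scene',254.5/8+210,455/8+175,.018)[:2]-[.61782,-.20205]; c,sn=np.cos(-.06643),np.sin(-.06643)
print('brown in case approx',c*w[0]+sn*w[1],-sn*w[0]+c*w[1])
a=cv2.imread('pics/scene0.png').astype(int)
from cell import imaging
b=imaging.snapshot('scene')['frame'].astype(int)
def cen(im,f,r): 
    y0,y1,x0,x1=r; m=f(im[y0:y1,x0:x1]); v,u=np.nonzero(m); return u.mean()+x0,v.mean()+y0
o=lambda q:(q[...,2]-q[...,0]>100)
for im in(a,b): print('orange',cen(im,o,(190,208,270,295)))
k=lambda q:(q[...,2]-q[...,0]>40)
for im in(a,b): print('cream',cen(im,k,(225,250,316,345)))
print(order.finish_job())
E
```

```text
brown in case approx -0.07517099834125388 -0.0015523650291565283
orange (np.float64(281.6575342465753), np.float64(198.57534246575344))
orange (np.float64(281.6575342465753), np.float64(198.57534246575344))
cream (np.float64(329.46153846153845), np.float64(236.06923076923076))
cream (np.float64(329.6587301587302), np.float64(236.05555555555554))
the job is handed in; nothing more can be done
None
```

I laid the dark brown lump in the front compartment, let it go, then drew the glass shut with the closed fingertips. The job is handed in at about 31 s of the 72 s allowed; no verdict is reported.

- **Pane:** in the last picture its front edge lies on the predicted stop line to within about 1.5 mm at mid-front. That is close to the 2 mm calibration error, so I also rely on the pull force. It rose to a steady 11.5 N, more than the springs and runners should need, so I take it the pane was against the stop and the finger was slipping.
- **Load on the glass:** the highest press I read was 19.4 N, or about 21 N with the pull included. Force is only read at the end of each one-second call, so a brief higher peak could have gone unseen.
- **Brown lump:** it shows through the glass at roughly x = -75 mm, y = -2 mm in the case frame, well inside the allowed range.
- **Cream and orange lumps:** their image positions changed by less than 0.3 px, so they did not move.
- **Arm:** it ended clear of everything, at z = 0.26 m.

No check failed. One small disagreement: the top view and the scene view placed the brown lump about 4 mm apart before the grasp. The grip took it without trouble.

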